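# Unhasp and open the specimen case

## Task

Open the teal specimen case: flip the steel hasp up off its staple and swing it right over until it lies back on top of the lid. Only then raise the lid until it stands upright, and leave it standing open by itself. Do not knock or shift the tube rack, the jar or the bottle beside it.

Things in the scene. Friction and masses are not known exactly. Their poses are not given: they have to be found in the camera images.
- case: Teal specimen transport case, fixed to the bench: 170 mm deep (x), 260 mm wide (y), 115 mm high without its lid. Origin: centre of its underside; x points from its front (the side with hasp, staple and red tab, towards the robot) to its rear, y to its left seen from the robot, z up.
- staple_tip (a point): Tip of the brass staple, which juts level out of the case's front wall at y = +60 mm of the case: 9 mm wide, 12 mm high, this point at mid-height, 98 mm above the bench, 18 mm in front of the hasp's pivot line and 30 mm below it.
- hasp (a joint): Steel hasp's angle about its pivot, parallel to the case's y. 0: hanging down, the staple through its slot (the staple then stops the lid after about 0.05 rad); 1.57: pointing forwards, away from the case; 3.14: straight up; 4.05: stop, its tab leaning on the lid. It swings freely with slight friction: let go beyond 3.5 it falls back onto the lid, let go well short of upright it falls to hang.
- hasp_pivot (a point): Pivot axis of the hasp, mid-width: 5 mm in front of the lid's front edge, 3 mm above the lid's top, at y = +60 mm of the case. It is carried by the lid.
- hasp_tab (a point): Where to grip the hasp: a strap 31 mm wide (y), 3 thick, 58 long, with a yellow tab at its foot, bent square outwards, 28 mm wide (y), 36 long, 5 thick. Point: in the tab, mid-width, 24 mm out from the strap's plane, 55.5 mm from the pivot along the strap. At hasp 0 the tab juts level towards the robot. Gripped across its width (along y) it can turn between the fingers as the hasp swings.
- lid (a joint): Lid angle: 0 shut, 1.57 upright, 1.75 the stop. Hinge line along the case's y at its rear top edge. A stiff hinge: the lid stays wherever it is left; lifting it by the tab takes about 5 N.
- lid_hinge (a point): On the lid's hinge line, mid-width, at the rear top edge of the case (x = +85 mm, z = 115 mm of the case).
- lid_tab (a point): Where to grip the lid: a red pull tab 28 mm wide (y), 10 thick, jutting 40 mm forwards from the front edge of the white lid (170 x 260 x 10 mm) at y = -60 mm of the case. Point: mid-width, mid-thickness, 26 mm out from that edge, 196 mm in front of the hinge line and 5 mm above it when shut. Gripped across its width (along y) it can turn between the fingers as the lid rises.
- rack: Bystander: white tube rack with red-capped tubes, one loose piece of 180 x 85 mm, 100 mm high, to the left of the case. Origin: centre of its underside.
- jar: Bystander: clear jar with an orange cap, 66 mm across, 90 mm high, to the right of the case. Origin: centre of its underside.
- bottle: Bystander: white bottle with a blue cap, 60 mm across, 150 mm high, further to the right. Origin: centre of its underside.

How it is judged:
By the outcome, as a careful person would: the job done as asked, in the order asked, and still so for the second after the job is handed in, with the robot touching nothing.
It also fails if it takes over 61 s, if anything falls off the work surface, if the arm or the gripper's body presses on something with over 40 N, if the wrist force passes 120 N, or if a joint passes its speed limit or range.

## Robot

A 7-joint arm with a two-finger parallel gripper is mounted at the origin on the work surface. World frame = base frame: x ahead of the robot, y to its left, z up, the work surface at z = 0. Lengths are in mm, angles in rad, forces in N, time in s.
With the tool pointing down it reaches from about 400 to 875 mm from the base axis. Payload 4.4 kg.
Tool frame: the origin (TCP) lies on the centre line of the jaws, within the pads' length; the fingertips stand ctrl.nose_length ahead of it and the grasp point (between the pads) lies 6 mm ahead of it (ctrl.nose_length is the distance from the TCP to the fingertips, in mm); z points along the fingers, y is the direction in which the jaws open and shut (so a half turn about z gives the same grasp; the last joint's range is limited). The gripper opens to 85 mm and grips with 20 to 120 N. Pads are 22 mm wide; open, the fingers measure 114 mm over their backs; the gripper's body (76 mm by 85 mm) begins 54 mm behind the grasp point. The pads swing forward as they close: fully open they stand 13 mm farther back than shut.
Start: joints at [1.056, 0.628, 0.038, 1.517, -0.027, 0.996, -0.02], TCP at [282.052, -585.631, 256.313] pointing down, gripper open.
Joint ranges: [-3.06, 3.06], [-0.37, 2.12], [-1.25, 1.32], [0.18, 2.47], [-1.1, 4.24], [0.23, 1.98], [-2.94, 2.94]. Speed limits (rad/s): [2.57, 2.57, 3.14, 3.14, 3.14, 3.14, 3.14].

## Interface

Orientations are given as [roll, pitch, yaw] about the fixed x, y, z axes, in that order (R = Rz(yaw) Ry(pitch) Rx(roll)).
In Python, from cell import ctrl, vision gives the robot as it stands. The module is installed in compiled form; this text tells all that it offers.
- The arm moves only by the shell command python3 -m inch 'ROWS'. ROWS is a JSON object of lists of equal length, an entry for each row: "travel": the shift along the tool's x, y, z in cm, a list of three; "twist": the turn about the tool's z in degrees; "fingers": the finger opening in cm, from 0 to 8.54. A call has exactly 10 rows; each row is the pose to reach, as a shift and turn from the pose commanded when the call began, along the tool's axes at that moment; what a row does not reach only later rows make up. A row lasts 1/12 s, in which the tool goes at most 41.7 mm and 7.16 degrees, less where a joint would pass 70% of its speed; a pose out of reach is approached as far as the arm can. A call with a gripper value outside its range is refused whole. The fingers move at their own pace and stop on an object; the grip force is fixed at half the most. Time passes only in rows, so rows that repeat a pose let the fingers close, or fill a call up. It gives the time, the measured TCP pose, the force and the opening at its end, in the units of the state.
- ctrl.read_state(): the state, without advancing time (a new reading comes with each control period).
- vision.get_image(name): name is "side" or "top" or "wrist"; returns a dict with "frame" (480x640x3 uint8, red, green, blue), "fx", "fy", "cx", "cy" (pixels), "k1" (the pictures are not rectified: a ray, as slopes to the right and down, at radius r is drawn at 1 + k1 r^2 times it, then the intrinsics apply), "position" and "orientation" of the camera in the world. Camera axes: x right, y down, z forward; pixel columns grow to the right and rows downward; lengths in mm; the calibration is good to about 2 mm. A picture is of the moment at which its call begins. There is no depth.
- ctrl.finish_job(): hands the job in, once; it reports no verdict.
The state is a dict: "clock": time; "qpos": joint angles; "qd": joint speeds; "tau": joint torques, N m; "eef_pos": TCP position; "tool_rot": TCP orientation; "force": force on the tool from outside, world axes, zero at the start; "torque": the same for the moment, N m; "width": finger opening in mm.
Only numpy, scipy, OpenCV 4.12 (cv2) and the standard library are available. Lean on these libraries where they do the work, as an engineer would, in place of code of your own. Each camera call takes 0.05 s, during which the arm holds its last target.

## Working session

There is one attempt and no reset: what is moved stays moved. The work goes in short steps, Python scripts to look and compute and a shell command to move; the robot and the scene stay as the last step left them, time stands still between calls to the robot, and variables do not carry over. Pictures are saved under pics/ and viewed, and the job is handed in when it is done.

```bash
mkdir -p pics; ls
python3 - <<'E'
from cell import ctrl, vision
import cv2, numpy as np
print(ctrl.read_state(), ctrl.nose_length)
for n in ("side","top"):
    d=vision.get_image(n); cv2.imwrite(f"pics/{n}0.png",d["frame"][:,:,::-1])
    np.save(f"pics/{n}0.npy",d,allow_pickle=True)
    print(n,{k:v for k,v in d.items() if k!="frame"})
E
```

```text
pics
{'clock': 0.0, 'qpos': array([ 1.05621657,  0.62935019,  0.03841652,  1.51839533, -0.02701591,
        0.99626956, -0.01999806]), 'qd': array([-4.53052463e-05,  5.83786962e-04, -5.73347611e-04,  1.87644121e-03,
        1.13802694e-03, -2.04676479e-04,  1.21186785e-03]), 'tau': array([-3.72761815e-05, -5.63401294e+01,  1.22604132e+00, -1.93448782e+01,
        1.09991734e-02,  1.02198686e-02, -7.40268433e-06]), 'eef_pos': array([ 281.80305247, -585.08842929,  255.37718826]), 'tool_rot': array([-3.13968717e+00, -2.48733185e-06,  4.48792990e-01]), 'force': array([0.19773062, 0.03926501, 0.58160451]), 'torque': array([-0.01733275,  0.06536112, -0.03016381]), 'width': 85.44871853817172} 25.0
side {'fx': 443.72170605944217, 'fy': 443.72170605944217, 'cx': 315.4519413450756, 'cy': 241.31980345180753, 'k1': -0.07679528070902111, 'position': array([ 562.71632881, -717.68073746,  651.91616223]), 'orientation': array([-2.2437148 , -0.00334855, -0.06179951])}
top {'fx': 530.2944443596783, 'fy': 530.2944443596783, 'cx': 310.706981669542, 'cy': 241.2894747529365, 'k1': -0.15739337578102394, 'position': array([ 505.92187972,   18.41254857, 1214.6819535 ]), 'orientation': array([-3.05108167, -0.02352099, -1.56739036])}
```

View pics/side0.png

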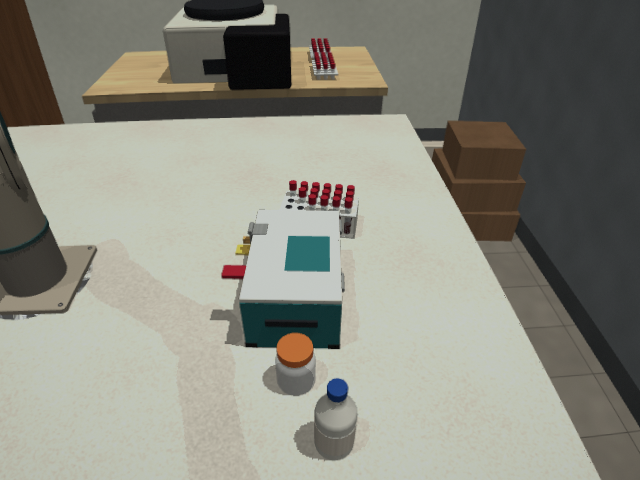

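View pics/top0.png

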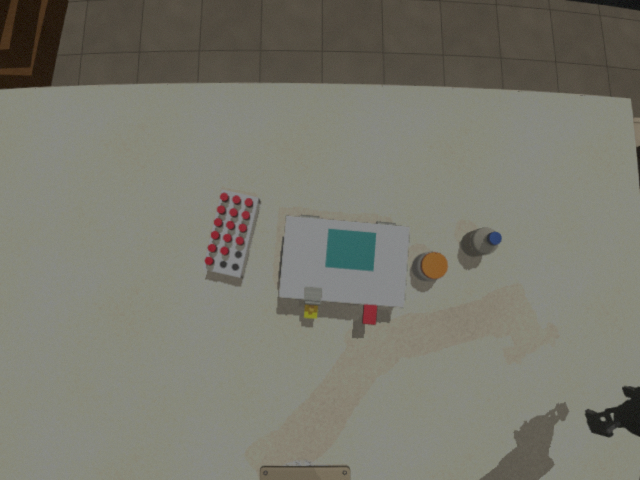

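The top view shows the white lid with corners near (285,215), (409,224), (405,305) and (280,302). The yellow hasp tab is at about (311,311) and the red lid tab at about (370,315). The jar is right next to the case's right side, at about (433,266). Next I'll measure these.

```bash
cat > h.py <<'E'
import numpy as np, cv2
from scipy.spatial.transform import Rotation as Ro
def ray(d,uv):
    x=(uv[0]-d["cx"])/d["fx"]; y=(uv[1]-d["cy"])/d["fy"]
    rd=np.hypot(x,y); r=rd
    for _ in range(30): r=rd/(1+d["k1"]*r*r)
    s=r/rd if rd>0 else 1
    return np.array(d["position"]), Ro.from_euler("xyz",d["orientation"]).apply([x*s,y*s,1])
def onz(d,uv,z):
    p,v=ray(d,uv); return p+v*(z-p[2])/v[2]
def proj(d,P):
    c=Ro.from_euler("xyz",d["orientation"]).inv().apply(np.array(P)-d["position"])
    x,y=c[0]/c[2],c[1]/c[2]; f=1+d["k1"]*(x*x+y*y)
    return np.array([d["cx"]+d["fx"]*x*f,d["cy"]+d["fy"]*y*f])
def mask(d,name):
    h=cv2.cvtColor(d["frame"],cv2.COLOR_RGB2HSV)
    H,S,V=[h[...,i].astype(int) for i in range(3)]
    if name=="yellow": return ((H>20)&(H<35)&(S>150)&(V>90)).astype(np.uint8)
    if name=="red": return (((H<6)|(H>172))&(S>150)&(V>90)).astype(np.uint8)
    if name=="orange": return ((H>5)&(H<18)&(S>170)&(V>120)).astype(np.uint8)
    if name=="teal": return ((H>80)&(H<98)&(S>120)).astype(np.uint8)
    if name=="white": return ((S<45)&(V>185)).astype(np.uint8)
def blobs(d,name,mina=30):
    m=mask(d,name); n,l,s,c=cv2.connectedComponentsWithStats(m)
    return [(s[i].tolist(),c[i].round(1).tolist(),l==i) for i in range(1,n) if s[i][4]>=mina]
E
python3 - <<'E'
import numpy as np,cv2
from h import *
t=np.load("pics/top0.npy",allow_pickle=True).item(); s=np.load("pics/side0.npy",allow_pickle=True).item()
for nm,d in(("top",t),("side",s)):
  for c in("yellow","red","teal","orange"):
    for st,ce,m in blobs(d,c,40):
      box=cv2.boxPoints(cv2.minAreaRect(np.argwhere(m)[:,::-1].astype(np.float32))).round(1).tolist()
      print(nm,c,st,ce,box)
# crops
a=cv2.resize(t["frame"][200:330,270:420,::-1],None,fx=5,fy=4.5,interpolation=cv2.INTER_CUBIC);cv2.imwrite("pics/topc.png",a)
b=cv2.resize(s["frame"][195:355,210:350,::-1],None,fx=5,fy=3.7,interpolation=cv2.INTER_CUBIC);cv2.imwrite("pics/sidec.png",b)
E
```

```text
top yellow [304, 305, 13, 13, 128] [310.3, 311.9] [[304.0, 305.0], [316.0, 305.0], [316.0, 317.0], [304.0, 317.0]]
top red [218, 206, 7, 7, 41] [220.9, 209.1] [[218.0, 206.0], [224.0, 206.0], [224.0, 212.0], [218.0, 212.0]]
top red [214, 219, 8, 7, 41] [217.7, 221.9] [[213.0, 222.0], [217.5, 217.5], [222.0, 222.0], [217.5, 226.5]]
top red [227, 221, 7, 8, 41] [229.9, 224.7] [[225.5, 224.5], [230.0, 220.0], [234.5, 224.5], [230.0, 229.0]]
top red [239, 224, 7, 8, 41] [242.1, 227.5] [[237.5, 227.5], [242.0, 223.0], [246.5, 227.5], [242.0, 232.0]]
top red [211, 231, 8, 8, 44] [214.6, 234.7] [[210.0, 235.0], [214.5, 230.5], [219.0, 235.0], [214.5, 239.5]]
top red [224, 234, 7, 8, 41] [227.0, 237.6] [[222.5, 237.5], [227.0, 233.0], [231.5, 237.5], [227.0, 242.0]]
top red [208, 244, 8, 8, 44] [211.8, 247.7] [[207.5, 247.5], [212.0, 243.0], [216.5, 247.5], [212.0, 252.0]]
top red [221, 247, 7, 8, 41] [224.1, 250.3] [[219.5, 250.5], [224.0, 246.0], [228.5, 250.5], [224.0, 255.0]]
top red [205, 257, 8, 8, 46] [208.6, 260.3] [[204.0, 262.0], [207.0, 256.0], [213.39999389648438, 259.20001220703
[... 582 characters left out ...]
ow [237, 245, 13, 9, 102] [243.0, 249.0] [[237.0, 245.0], [249.0, 245.0], [249.0, 253.0], [237.0, 253.0]]
side red [222, 265, 24, 11, 223] [233.4, 270.4] [[222.0, 265.0], [245.0, 265.0], [245.0, 275.0], [222.0, 275.0]]
side teal [285, 236, 44, 35, 1413] [307.4, 253.3] [[284.8999938964844, 269.0], [285.8999938964844, 235.6999969482422], [329.0, 237.0], [328.0, 270.29998779296875]]
side teal [240, 303, 101, 45, 3257] [290.8, 322.5] [[239.3000030517578, 345.70001220703125], [240.0, 302.6000061035156], [340.1000061035156, 304.29998779296875], [339.3999938964844, 347.3999938964844]]
side orange [277, 333, 36, 29, 825] [294.5, 347.3] [[277.0, 333.0], [312.0, 333.0], [312.0, 361.0], [277.0, 361.0]]
```

View pics/topc.png

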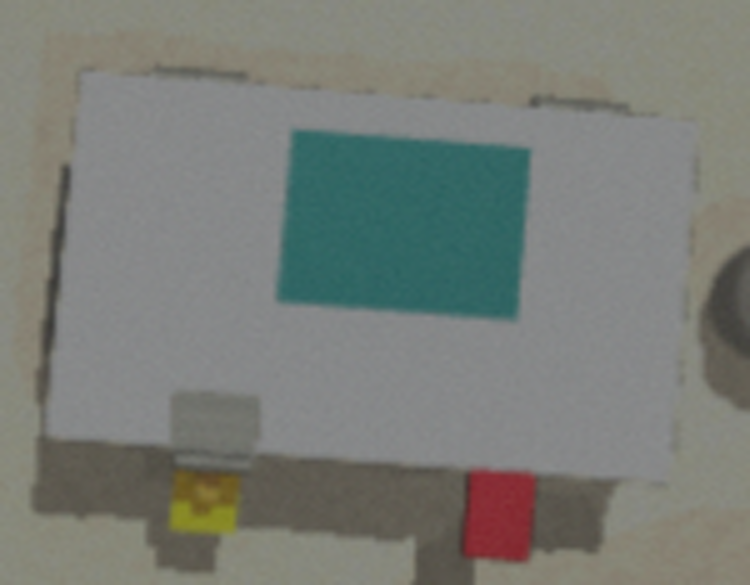

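View pics/sidec.png

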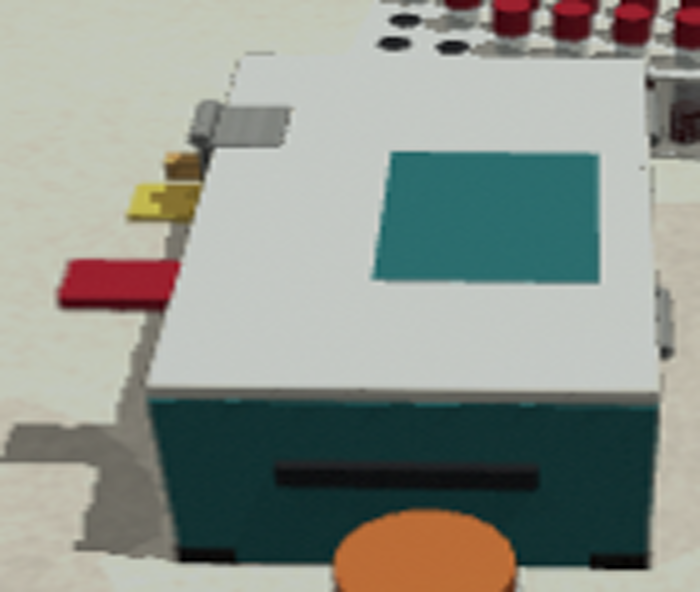

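Run:
```python
import numpy as np,cv2
from h import *
t=np.load("pics/top0.npy",allow_pickle=True).item(); s=np.load("pics/side0.npy",allow_pickle=True).item()
C=[(286.0,215.2),(279.0,296.7),(404.0,306.3),(409.0,226.7)] # RL FL FR RR
W=np.array([onz(t,c,125)[:2] for c in C]); print(W.round(1))
S=[(210+240/5,195+55/3.7),(210+150/5,195+388/3.7),(210+657/5,195+390/3.7),(210+645/5,195+58/3.7)]# FL FR RR RL side
WS=np.array([onz(s,np.array(c)-.4,125)[:2] for c in S]); print("side FL FR RR RL",WS.round(1))
L=np.array([[85,130],[-85,130],[-85,-130],[85,-130]],float)
def fit(L,W):
    a=L-L.mean(0);b=W-W.mean(0)
    th=np.arctan2((a[:,0]*b[:,1]-a[:,1]*b[:,0]).sum(),(a*b).sum())
    R=np.array([[np.cos(th),-np.sin(th)],[np.sin(th),np.cos(th)]])
    tr=W.mean(0)-R@L.mean(0); return th,tr,(W-(L@R.T+tr)).round(1)
print(fit(L,W)); L2=L[[1,2,3,0]]; print(fit(L2,WS))
th,tr,_=fit(np.r_[L,L2],np.r_[W,WS]);print(th,tr)
R=np.array([[np.cos(th),-np.sin(th)],[np.sin(th),np.cos(th)]])
# tab check
print("red top",onz(t,(369.2,314.2),125), "side", onz(s,(233.4,270.4),124))
for z in (75,): print("yellow ctr/front",onz(t,(310.3,311.9),z),onz(t,(310,317.5),z), "side front-right corner",onz(s,(237,252),z))
for n,p in dict(pivot=(-90,60,128),tab=(-114,60,72.5),tabfront=(-126,60,75),lidtab=(-111,-60,120),lidtabc=(-105,-60,125),hinge=(85,0,115)).items():
    w=np.r_[R@p[:2]+tr,p[2]]; print(n,w.round(1),proj(t,w).round(1),proj(s,w).round(1))
print("jar",onz(t,(435.2,265.8),90))
```

```text
[[ 658.9   44.5]
 [ 490.7   57.6]
 [ 471.2 -200. ]
 [ 636.7 -212.3]]
side FL FR RR RL [[ 490.9   56. ]
 [ 471.7 -203.5]
 [ 637.5 -214.2]
 [ 660.1   43.2]]
(np.float64(-0.07945186081313542), array([564.39485498, -77.53352102]), array([[-0.5, -0.8],
       [ 0.7, -1.2],
       [ 1.9,  0.4],
       [-2.1,  1.6]]))
(np.float64(-0.07735308693186786), array([565.02777234, -79.61561279]), array([[ 0.5, -0.6],
       [ 1.4, -0.8],
       [-2.2,  1.6],
       [ 0.2, -0.2]]))
-0.07840018323867856 [564.71131366 -78.5745669 ]
red top [ 455.24588891 -127.55904068  125.        ] side [ 455.54278987 -130.62759621  124.        ]
yellow ctr/front [457.83840026  -7.69211324  75.        ] [445.89096005  -7.0917731   75.        ] side front-right corner [448.37391754 -20.85661912  75.        ]
pivot [479.7 -11.7 128. ] [312.9 302.3] [250.4 227.8]
tab [455.8  -9.8  72.5] [311.3 312.8] [241.1 249.4]
tabfront [443.8  -8.9  75. ] [310.8 318.5] [235.2 248.3]
lidtab [ 449.4 -129.7  120. ] [369.9 316.9] [230.2 271.8]
lidtabc [ 455.3 -130.2  125. ] [370.5 314.2] [233.2 269.8]
hinge [649.5 -85.2 115. ] [348.  220.8] [339.8 253.7]
jar [ 556.61620825 -275.96230609   90.        ]
```

The case sits at (564.7, -78.6) with yaw -0.078, and both views agree within about 2 mm. I'll move above the hasp tab now.

```bash
cat >> h.py <<'E'
TH=-0.0784; TR=np.array([564.7,-78.6]); RC=np.array([[np.cos(TH),-np.sin(TH)],[np.sin(TH),np.cos(TH)]])
def c2w(p): return np.r_[RC@np.array(p[:2])+TR,p[2]]
def w2c(p): return np.r_[RC.T@(np.array(p[:2])-TR),p[2]]
def delta(st,Pw,yaw=TH):
    R=Ro.from_euler("xyz",st["tool_rot"])
    d=R.inv().apply(np.array(Pw)-st["eef_pos"])/10
    return d.round(2), np.degrees(-(yaw-st["tool_rot"][2])).round(2)
def rep(st):
    Rc=RC.T@np.array(st["force"][:2])
    print("t",round(st["clock"],2),"tcp case",w2c(st["eef_pos"]).round(1),"F case",Rc.round(1),st["force"][2].round(1),"w",round(st["width"],1),"rot",st["tool_rot"].round(4))
E
python3 -m inch '{"travel":[[1.0,-1.1,0],[3,-3.3,0],[5,-5.5,0],[7.5,-8.2,0],[10,-11,0],[12.5,-13.7,0],[15,-16.4,0],[17.5,-19.2,0],[20,-22,0],[22.5,-24.6,0]],"twist":[1,4,7,10,13,16,20,24,28,30.2],"fingers":[8.5,8.5,8.5,8.5,8.5,8.5,8.5,8.5,8.5,8.5]}'
python3 - <<'E'
from h import *; from cell import ctrl
s=ctrl.read_state(); rep(s); print(delta(s,c2w((-115,60,220))))
E
```

```text
clock: 0.93
eef_pos: [377.8, -264.2, 256.1]
tool_rot: [-3.141, 0.001, -0.082]
force: [1.3, 0.3, -0.1]
width: 85.1
t 0.93 tcp case [-171.8 -199.7  256.1] F case [1.3 0.4] -0.1 w 85.1 rot [-3.141e+00  7.000e-04 -8.160e-02]
(array([  5.6 , -25.98,   3.62]), np.float64(-0.18))
```

```bash
python3 -m inch '{"travel":[[0.7,-3,0.4],[1.4,-6,0.8],[2.1,-9.5,1.2],[2.8,-13,1.8],[3.5,-16.5,2.4],[4.2,-20,3],[5,-23,3.4],[5.6,-25,3.6],[5.6,-26,3.6],[5.6,-26,3.6]],"twist":[0,0,0,0,0,0,0,0,0,0],"fingers":[8.5,8.5,8.5,8.5,8.5,8.5,8.5,8.5,8.5,8.5]}'
python3 - <<'E'
from h import *; from cell import ctrl,vision
s=ctrl.read_state(); rep(s); print(delta(s,c2w((-115,60,90))))
d=vision.get_image("wrist"); cv2.imwrite("pics/w1.png",d["frame"][:,:,::-1]);np.save("pics/w1.npy",d,allow_pickle=True)
print({k:v for k,v in d.items() if k!="frame"})
for p in ((-90,60,128),(-114,60,72.5),(-126,46,75),(-126,74,75),(-108,60,98)): print(proj(d,c2w(p)).round(1))
for b in blobs(d,"yellow",40): print(b[:2])
E
```

```text
clock: 1.77
eef_pos: [454.1, -9.3, 220.0]
tool_rot: [-3.141, 0.001, -0.074]
force: [0.1, -0.7, 0.5]
width: 84.5
t 1.77 tcp case [-115.7   60.4  220. ] F case [ 0.2 -0.7] 0.5 w 84.5 rot [-3.1409e+00  9.0000e-04 -7.4000e-02]
(array([ 0.08,  0.05, 13.  ]), np.float64(0.25))
{'fx': 339.8623264591214, 'fy': 339.8623264591214, 'cx': 315.33222137291585, 'cy': 238.06964717393618, 'k1': -0.0483621276518811, 'position': array([537.26680651, -16.24820595, 338.66552384]), 'orientation': array([ 2.81284213e+00,  8.53407371e-04, -1.64479840e+00])}
[315.2 217.3]
[315.2 227.6]
[332.1 242.5]
[298.1 242.4]
[315.2 230. ]
([299, 226, 34, 15, 406], [315.8, 233.9])
```

View pics/w1.png

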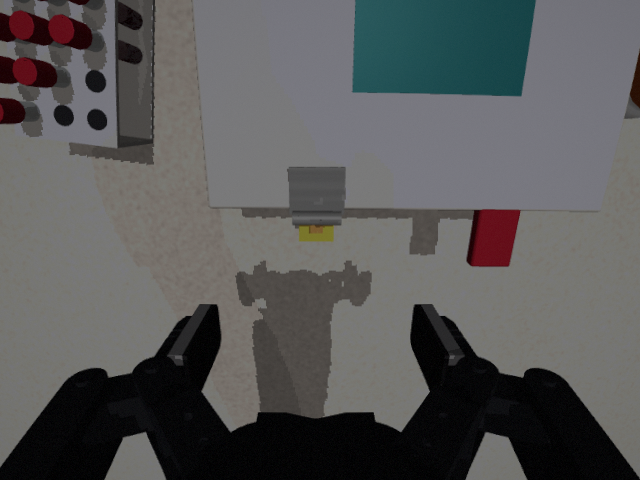

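The yellow tab at about (316,234) and the lid edge at row 208 fall where predicted, within 1–2 mm. Descending to the tab.

```bash
python3 -m inch '{"travel":[[-0.1,0,1],[-0.1,0,2.5],[-0.1,0,4.5],[-0.1,0,6.5],[-0.1,0,8.5],[-0.1,0,10],[-0.1,0,11],[-0.1,0,12],[-0.1,0,12.8],[-0.1,0,13.2]],"twist":[0.2,0.2,0.2,0.2,0.2,0.2,0.2,0.2,0.2,0.2],"fingers":[6,5,5,5,5,5,5,5,5,5]}'
python3 - <<'E'
from h import *; from cell import ctrl,vision
s=ctrl.read_state(); rep(s)
d=vision.get_image("side"); cv2.imwrite("pics/s2.png",cv2.resize(d["frame"][180:300,180:340,::-1],None,fx=5,fy=5,interpolation=cv2.INTER_CUBIC))
E
```

```text
clock: 2.65
eef_pos: [452.6, -13.4, 87.7]
tool_rot: [3.141, 0.001, -0.085]
force: [-0.8, -0.6, -0.4]
width: 49.8
t 2.65 tcp case [-116.9   56.3   87.7] F case [-0.8 -0.7] -0.4 w 49.8 rot [ 3.1406e+00  1.0000e-03 -8.4600e-02]
```

View pics/s2.png

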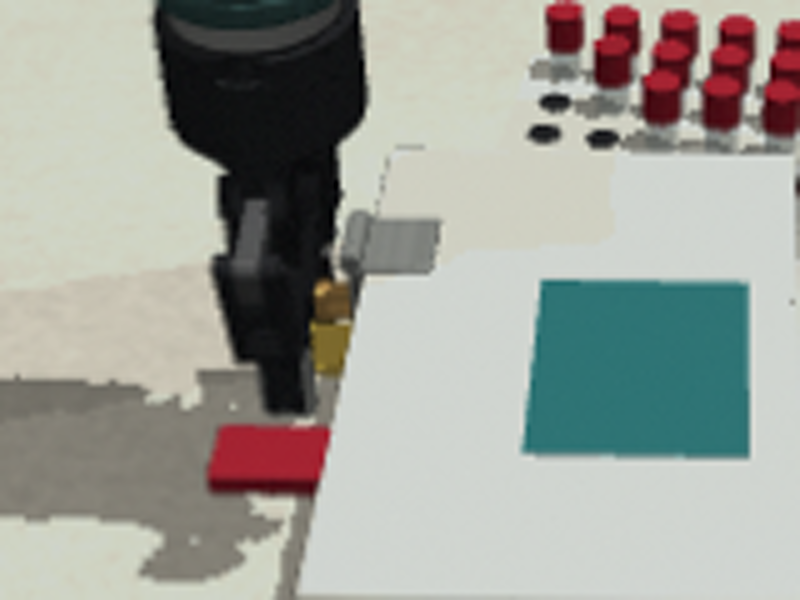

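```bash
python3 - <<'E'
from h import *; from cell import ctrl,vision
s=ctrl.read_state(); rep(s); print(delta(s,c2w((-117,60,88))))
E
python3 -m inch '{"travel":[[0,-0.1,0],[0,-0.2,0],[0,-0.3,0],[0,-0.37,0],[0,-0.37,0],[0,-0.37,0],[0,-0.37,0],[0,-0.37,0],[0,-0.37,0],[0,-0.37,0]],"twist":[-0.3,-0.3,-0.3,-0.3,-0.3,-0.3,-0.3,-0.3,-0.3,-0.3],"fingers":[5,5,5,5,5,5,5,5,5,5]}'
python3 - <<'E'
from h import *; from cell import ctrl,vision
s=ctrl.read_state(); rep(s); print(delta(s,c2w((-117,60,88))))
d=vision.get_image("wrist"); cv2.imwrite("pics/w3.png",d["frame"][:,:,::-1])
E
```

```text
t 2.7 tcp case [-117.    56.6   87.5] F case [-0.2  0.8] 0.2 w 50.1 rot [ 3.1407e+00  1.5000e-03 -8.4100e-02]
(array([-0.  , -0.34, -0.05]), np.float64(-0.33))
clock: 3.53
eef_pos: [453.5, -7.8, 88.3]
tool_rot: [3.142, -0.0, -0.077]
force: [0.3, -0.2, -0.8]
width: 49.8
t 3.53 tcp case [-116.4   61.9   88.3] F case [ 0.3 -0.2] -0.8 w 49.8 rot [ 3.1416e+00 -1.0000e-04 -7.6600e-02]
(array([-0.06,  0.19,  0.03]), np.float64(0.1))
```

View pics/w3.png

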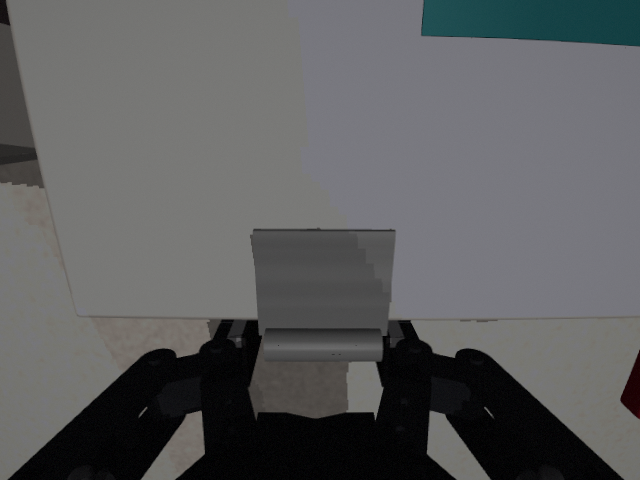

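The fingers sit evenly on either side of the hasp barrel (columns 258 and 385, against 262–383 for the barrel). Closing now.

```bash
python3 -m inch '{"travel":[[0,0,0],[0,0,0],[0,0,0],[0,0,0],[0,0,0],[0,0,0],[0,0,0],[0,0,0],[0,0,0],[0,0,0]],"twist":[0,0,0,0,0,0,0,0,0,0],"fingers":[4,3,2,2,2,2,2,2,2,2]}'
python3 - <<'E'
from h import *; from cell import ctrl,vision
s=ctrl.read_state(); rep(s)
d=vision.get_image("side"); cv2.imwrite("pics/s4.png",cv2.resize(d["frame"][180:300,180:340,::-1],None,fx=5,fy=5,interpolation=cv2.INTER_CUBIC))
E
```

```text
clock: 4.42
eef_pos: [453.4, -9.3, 88.7]
tool_rot: [3.14, -0.0, -0.078]
force: [-1.2, -4.2, 4.9]
width: 26.0
t 4.42 tcp case [-116.4   60.4   88.7] F case [-0.9 -4.3] 4.9 w 26.0 rot [ 3.1401e+00 -3.0000e-04 -7.8000e-02]
```

View pics/s4.png

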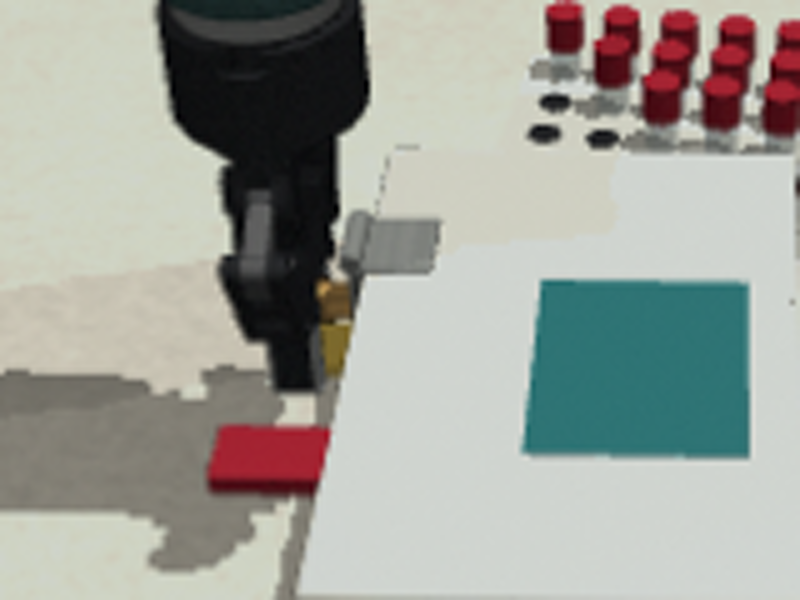

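Run:
```python
import numpy as np
def p(t): return 55.5*np.array([-np.sin(t),-np.cos(t)])+26.4*np.array([-np.cos(t),np.sin(t)])
for a in range(0,236,5):
    d=(p(np.radians(a))-p(0))/10; print(a,d[0].round(2),(-d[1]).round(2),end=" | ")
```

```text
0 0.0 -0.0 | 5 -0.47 -0.25 | 10 -0.92 -0.54 | 15 -1.35 -0.87 | 20 -1.74 -1.24 | 25 -2.1 -1.64 | 30 -2.42 -2.06 | 35 -2.71 -2.52 | 40 -2.95 -3.0 | 45 -3.15 -3.49 | 50 -3.31 -4.0 | 55 -3.42 -4.53 | 60 -3.49 -5.06 | 65 -3.51 -5.6 | 70 -3.48 -6.13 | 75 -3.4 -6.66 | 80 -3.28 -7.19 | 85 -3.12 -7.7 | 90 -2.91 -8.19 | 95 -2.66 -8.66 | 100 -2.37 -9.11 | 105 -2.04 -9.54 | 110 -1.67 -9.93 | 115 -1.27 -10.29 | 120 -0.85 -10.61 | 125 -0.39 -10.9 | 130 0.09 -11.14 | 135 0.58 -11.34 | 140 1.09 -11.5 | 145 1.62 -11.61 | 150 2.15 -11.68 | 155 2.69 -11.7 | 160 3.22 -11.67 | 165 3.75 -11.59 | 170 4.28 -11.47 | 175 4.79 -11.31 | 180 5.28 -11.1 | 185 5.75 -10.85 | 190 6.2 -10.56 | 195 6.63 -10.23 | 200 7.02 -9.86 | 205 7.38 -9.46 | 210 7.7 -9.04 | 215 7.99 -8.58 | 220 8.23 -8.1 | 225 8.43 -7.61 | 230 8.59 -7.1 | 235 8.7 -6.57 |
```

```bash
python3 -m inch '{"travel":[[-0.2,0,-0.1],[-0.47,0,-0.25],[-0.7,0,-0.4],[-0.92,0,-0.54],[-1.15,0,-0.7],[-1.35,0,-0.87],[-1.74,0,-1.24],[-2.1,0,-1.64],[-2.42,0,-2.06],[-2.42,0,-2.06]],"twist":[0,0,0,0,0,0,0,0,0,0],"fingers":[2,2,2,2,2,2,2,2,2,2]}'
python3 - <<'E'
from h import *; from cell import ctrl,vision
s=ctrl.read_state(); rep(s)
d=vision.get_image("side"); cv2.imwrite("pics/s5.png",cv2.resize(d["frame"][180:300,180:340,::-1],None,fx=5,fy=5,interpolation=cv2.INTER_CUBIC))
rep(ctrl.read_state())
E
```

```text
clock: 5.3
eef_pos: [432.4, -7.6, 109.7]
tool_rot: [3.14, -0.007, -0.079]
force: [7.2, -7.1, -5.0]
width: 25.8
t 5.3 tcp case [-137.5   60.5  109.7] F case [ 7.8 -6.5] -5.0 w 25.8 rot [ 3.1403 -0.0071 -0.0786]
t 5.35 tcp case [-137.3   60.4  109.5] F case [ 6.7 -6.4] -4.0 w 25.9 rot [ 3.1402 -0.007  -0.0785]
```

View pics/s5.png

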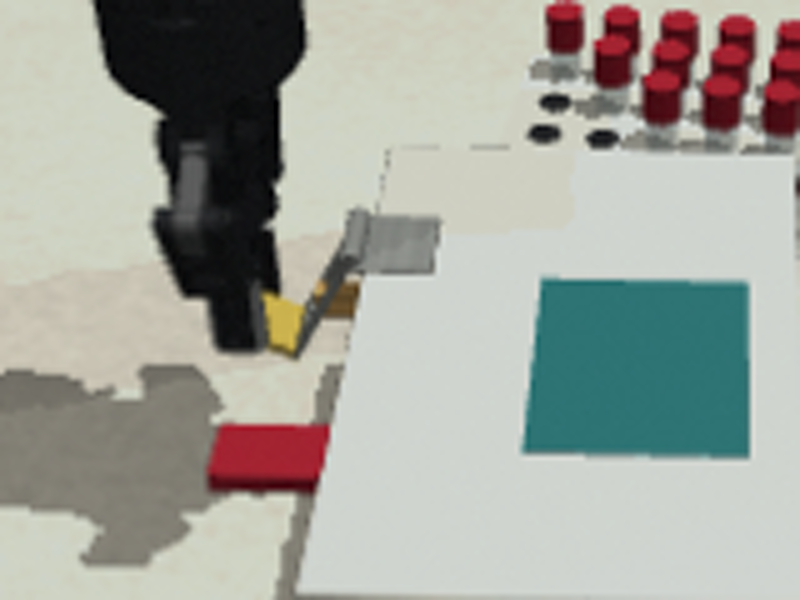

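The hasp has swung about 30° and cleared the staple, with low forces. Continuing along the arc.

```bash
python3 -m inch '{"travel":[[-0.22,0,-0.46],[-0.43,0,-0.94],[-0.63,0,-1.43],[-0.79,0,-1.94],[-0.9,0,-2.47],[-0.97,0,-3],[-0.99,0,-3.54],[-0.96,0,-4.07],[-0.88,0,-4.6],[-0.76,0,-5.13]],"twist":[0,0,0,0,0,0,0,0,0,0],"fingers":[2,2,2,2,2,2,2,2,2,2]}'
python3 - <<'E'
from h import *; from cell import ctrl,vision
rep(ctrl.read_state())
d=vision.get_image("side"); cv2.imwrite("pics/s6.png",cv2.resize(d["frame"][180:300,180:340,::-1],None,fx=5,fy=5,interpolation=cv2.INTER_CUBIC))
rep(ctrl.read_state())
E
```

```text
clock: 6.18
eef_pos: [423.5, -6.9, 160.4]
tool_rot: [3.14, -0.004, -0.078]
force: [4.3, -6.3, -7.0]
width: 25.7
t 6.18 tcp case [-146.4   60.5  160.4] F case [ 4.8 -6. ] -7.0 w 25.7 rot [ 3.1401 -0.0036 -0.0779]
t 6.23 tcp case [-146.1   60.5  161.1] F case [ 4.6 -6.5] -6.5 w 25.6 rot [ 3.1402 -0.0043 -0.0779]
```

View pics/s6.png

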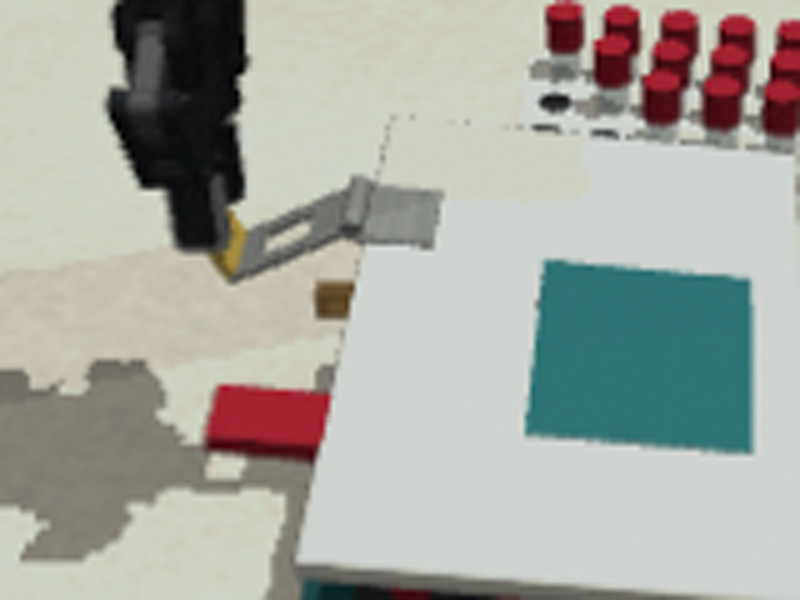

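The lid has crept up along with the hasp, so friction in the grip is lifting it. I'll measure how much before going on.

Run:
```python
from h import *; from cell import ctrl,vision
d=vision.get_image("side");np.save("pics/s7.npy",d,allow_pickle=True)
cv2.imwrite("pics/s7.png",d["frame"][180:360,180:360,::-1].repeat(3,0).repeat(3,1))
s0=np.load("pics/side0.npy",allow_pickle=True).item()
def P(c,phi):
    x,y,z=c; dx,dz=x-85,z-115
    return c2w((85+dx*np.cos(phi)+dz*np.sin(phi),y,115-dx*np.sin(phi)+dz*np.cos(phi)))
for phi in (0,.03,.05,.07,.1,.15): print(phi,"label cen",proj(d,P((5,-15,125),phi)).round(1),"red",proj(d,P((-111,-60,120),phi)).round(1),"FR",proj(d,P((-85,-130,125),phi)).round(1))
for dd in(s0,d):
  for c in("teal","red"):
    for b in blobs(dd,c,150): print(c,b[:2])
rep(ctrl.read_state())
```

```text
0 label cen [296.7 254.2] red [230.2 271.9] FR [238.5 298.7]
0.03 label cen [296.8 253.2] red [229.9 269.4] FR [238.4 296.5]
0.05 label cen [297.  252.6] red [229.8 267.8] FR [238.4 295. ]
0.07 label cen [297.1 251.9] red [229.7 266.1] FR [238.4 293.6]
0.1 label cen [297.3 250.9] red [229.7 263.6] FR [238.5 291.4]
0.15 label cen [297.8 249.3] red [229.9 259.4] FR [239.  287.7]
teal ([285, 236, 44, 35, 1413], [307.4, 253.3])
teal ([240, 303, 101, 45, 3257], [290.8, 322.5])
red ([222, 265, 24, 11, 223], [233.4, 270.4])
teal ([285, 232, 45, 38, 1442], [308.2, 250.7])
teal ([240, 296, 101, 52, 3504], [289.7, 321.0])
red ([222, 256, 24, 13, 244], [233.5, 262.2])
t 6.28 tcp case [-146.1   60.5  160.7] F case [ 5.3 -6.2] -6.5 w 25.7 rot [ 3.1402 -0.0045 -0.0778]
```

View pics/s7.png

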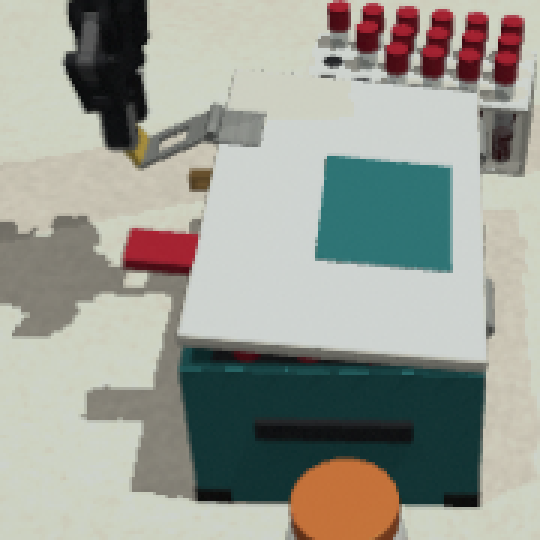

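Lid is at about 0.1 rad (the red tab moved up 8 px). I'll lower the tool to carry it shut again.

```bash
python3 -m inch '{"travel":[[0,0,0.3],[0,0,0.6],[0,0,0.9],[0,0,1.2],[0,0,1.5],[0,0,1.7],[0,0,1.9],[0,0,2],[0,0,2],[0,0,2]],"twist":[0,0,0,0,0,0,0,0,0,0],"fingers":[2,2,2,2,2,2,2,2,2,2]}'
cat >> h.py <<'E'
def lidlook(name):
    from cell import ctrl,vision
    d=vision.get_image("side")
    cv2.imwrite(f"pics/{name}.png",d["frame"][170:350,180:360,::-1].repeat(3,0).repeat(3,1))
    for c in("teal","red"):
        for b in blobs(d,c,150): print(c,b[:2])
    rep(ctrl.read_state())
E
python3 -c "
from h import *; lidlook('s8')"
```

```text
clock: 7.12
eef_pos: [422.5, -6.7, 140.2]
tool_rot: [3.14, -0.002, -0.078]
force: [1.4, -6.1, 0.1]
width: 25.4
teal ([285, 236, 44, 35, 1414], [307.4, 252.8])
teal ([240, 302, 101, 46, 3320], [290.4, 322.1])
red ([222, 264, 24, 11, 242], [233.4, 269.0])
t 7.17 tcp case [-147.3   60.5  140.3] F case [ 2.3 -6.5] -0.3 w 25.3 rot [ 3.1402e+00 -1.9000e-03 -7.8100e-02]
```

View pics/s8.png

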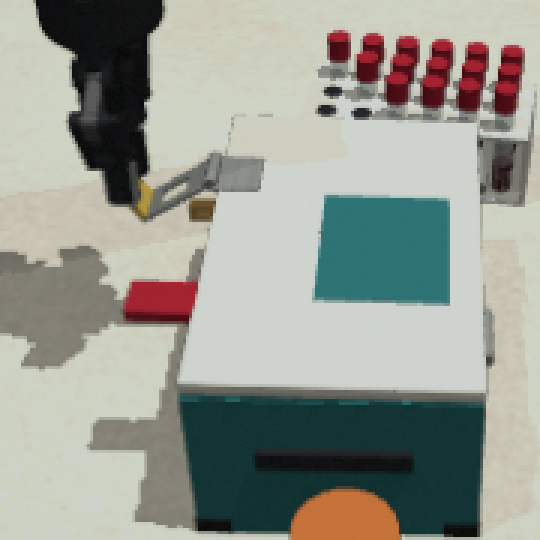

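The lid is shut again, with the red tab back to within about 1.4 px. I'll try relaxing the grip so the tab can turn more easily.

```bash
python3 -m inch '{"travel":[[0,0,0],[0,0,0],[0,0,0],[0,0,0],[0,0,0],[0,0,0],[0,0,0],[0,0,0],[0,0,0],[0,0,0]],"twist":[0,0,0,0,0,0,0,0,0,0],"fingers":[2.55,2.55,2.55,2.55,2.55,2.55,2.55,2.55,2.55,2.55]}'
python3 -c "
from h import *; lidlook('s9')"
```

```text
clock: 8.0
eef_pos: [422.5, -6.8, 140.3]
tool_rot: [3.14, -0.002, -0.078]
force: [0.8, -5.4, -0.9]
width: 25.8
teal ([285, 236, 44, 35, 1414], [307.4, 252.8])
teal ([240, 302, 101, 46, 3324], [290.5, 322.1])
red ([222, 264, 24, 11, 242], [233.4, 269.0])
t 8.05 tcp case [-147.3   60.5  140.3] F case [ 2.  -5.7] 0.7 w 26.1 rot [ 3.1402e+00 -2.0000e-03 -7.8100e-02]
```

View pics/s9.png

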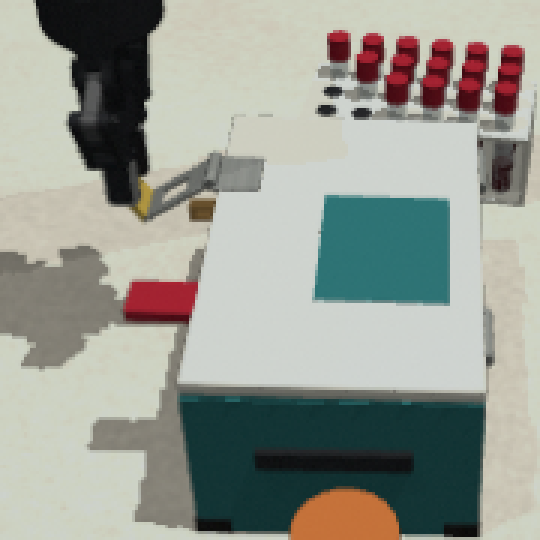

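```bash
python3 -m inch '{"travel":[[0,0,-0.1],[0,0,-0.2],[0,0,-0.4],[0,0,-0.6],[0,0,-0.8],[0,0,-1],[0,0,-1.2],[0,0,-1.4],[0,0,-1.5],[0,0,-1.5]],"twist":[0,0,0,0,0,0,0,0,0,0],"fingers":[2.65,2.65,2.65,2.65,2.65,2.65,2.65,2.65,2.65,2.65]}'
python3 -c "
from h import *; lidlook('s10')"
```

```text
clock: 8.88
eef_pos: [422.5, -6.7, 155.2]
tool_rot: [3.14, -0.002, -0.078]
force: [2.6, -6.7, -3.4]
width: 26.8
teal ([285, 236, 44, 35, 1414], [307.4, 252.8])
teal ([240, 302, 101, 46, 3325], [290.5, 322.1])
red ([222, 264, 24, 11, 242], [233.4, 269.0])
t 8.93 tcp case [-147.3   60.5  155.2] F case [ 2.6 -5.5] -3.6 w 26.6 rot [ 3.1401e+00 -1.9000e-03 -7.7700e-02]
```

View pics/s10.png

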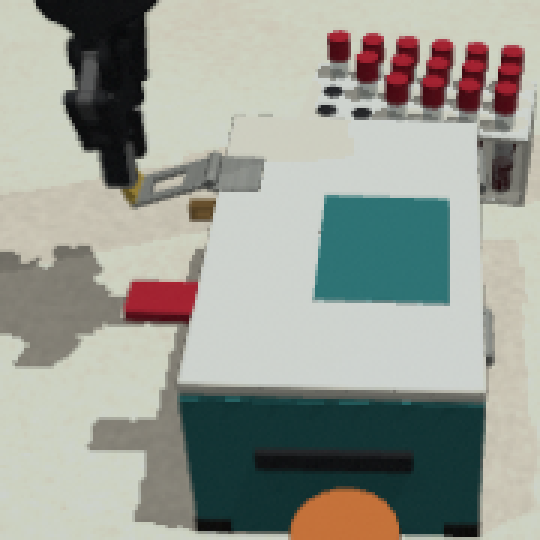

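The lid hasn't moved, and the hasp turns freely with the lighter grip. Continuing like this.

```bash
python3 -m inch '{"travel":[[0.06,0,-0.35],[0.16,0,-0.74],[0.29,0,-1.12],[0.48,0,-1.58],[0.71,0,-2.03],[0.98,0,-2.45],[1.29,0,-2.85],[1.63,0,-3.22],[2,0,-3.56],[2,0,-3.56]],"twist":[0,0,0,0,0,0,0,0,0,0],"fingers":[2.65,2.65,2.65,2.65,2.65,2.65,2.65,2.65,2.65,2.65]}'
python3 -c "
from h import *; lidlook('s11')"
```

```text
clock: 9.77
eef_pos: [440.1, -8.2, 190.6]
tool_rot: [3.14, 0.004, -0.077]
force: [-2.0, -5.1, -2.3]
width: 26.7
teal ([285, 236, 44, 35, 1414], [307.4, 252.8])
teal ([240, 302, 101, 46, 3319], [290.4, 322.1])
red ([222, 264, 24, 11, 243], [233.4, 269.0])
t 9.82 tcp case [-129.9   60.4  190.3] F case [-0.6 -4.7] -2.1 w 26.7 rot [ 3.1398  0.0037 -0.0774]
```

View pics/s11.png

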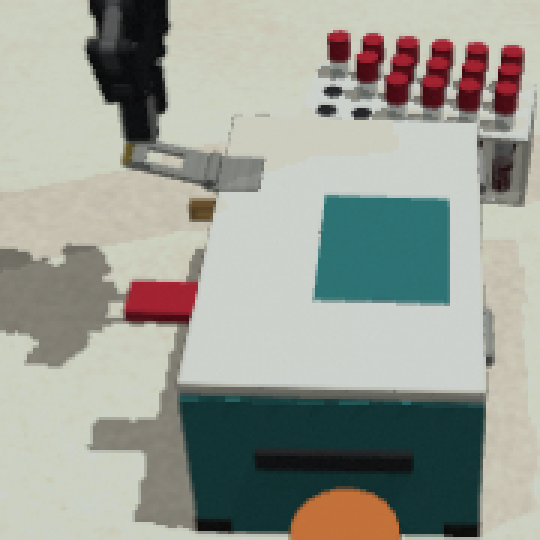

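```bash
python3 -m inch '{"travel":[[0.49,0,-0.37],[1.01,0,-0.68],[1.56,0,-0.94],[2.13,0,-1.14],[2.72,0,-1.27],[3.33,0,-1.35],[3.93,0,-1.36],[4.54,0,-1.3],[5.13,0,-1.19],[5.13,0,-1.19]],"twist":[0,0,0,0,0,0,0,0,0,0],"fingers":[2.65,2.65,2.65,2.65,2.65,2.65,2.65,2.65,2.65,2.65]}'
python3 -c "
from h import *; lidlook('s12')"
```

```text
clock: 10.65
eef_pos: [494.2, -12.6, 203.2]
tool_rot: [3.14, -0.002, -0.077]
force: [-0.9, -4.6, 7.1]
width: 26.7
teal ([285, 236, 44, 35, 1412], [307.4, 253.3])
teal ([240, 303, 101, 45, 3249], [290.7, 322.5])
red ([222, 265, 24, 11, 227], [233.3, 270.4])
t 10.7 tcp case [-75.9  60.3 203.3] F case [-0.7 -4.7] 6.3 w 26.6 rot [ 3.1398e+00 -1.7000e-03 -7.7400e-02]
```

View pics/s12.png

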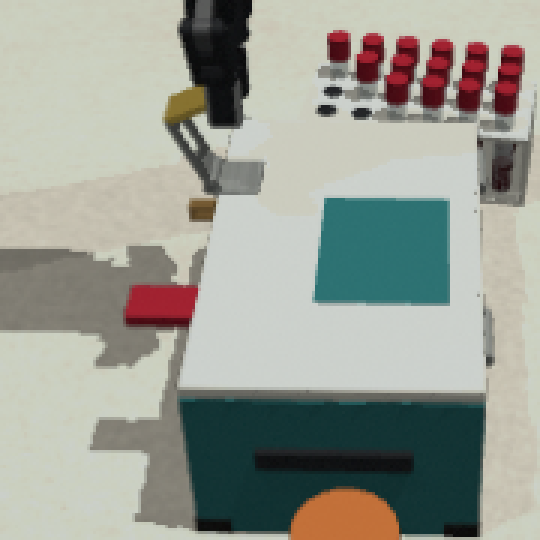

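```bash
python3 -m inch '{"travel":[[0.58,0,0.18],[1.14,0,0.42],[1.67,0,0.71],[2.17,0,1.06],[2.63,0,1.46],[3.04,0,1.9],[3.29,0,2.22],[3.62,0,2.73],[3.9,0,3.27],[3.9,0,3.27]],"twist":[0,0,0,0,0,0,0,0,0,0],"fingers":[2.65,2.65,2.65,2.65,2.65,2.65,2.65,2.65,2.65,2.65]}'
python3 -c "
from h import *; lidlook('s13')"
```

```text
clock: 11.53
eef_pos: [537.9, -16.2, 171.7]
tool_rot: [3.14, -0.013, -0.078]
force: [7.8, -6.3, 7.6]
width: 26.6
teal ([285, 236, 44, 35, 1412], [307.4, 253.3])
teal ([240, 303, 101, 45, 3255], [290.8, 322.5])
red ([222, 265, 24, 11, 226], [233.2, 270.4])
t 11.58 tcp case [-31.8  60.1 172. ] F case [ 8.1 -5.5] 8.0 w 27.0 rot [ 3.1397 -0.0132 -0.0778]
```

View pics/s13.png

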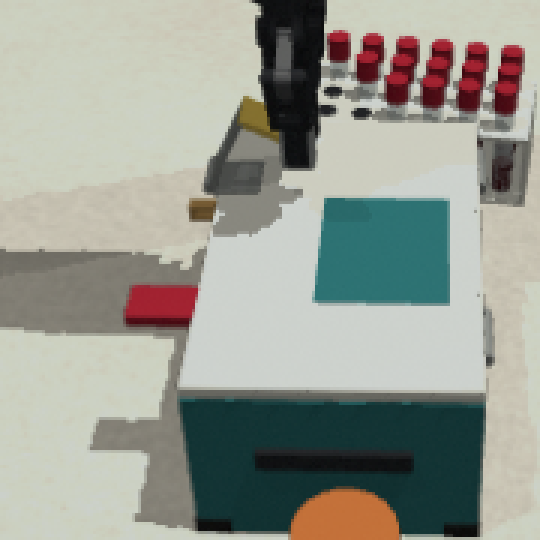

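The hasp is past 3.5 rad. I'll release it and rise.

```bash
python3 -m inch '{"travel":[[0,0,0],[0,0,0],[0,0,0],[0,0,0],[0,0,-0.5],[0,0,-2],[0,0,-4],[0,0,-6],[0,0,-8],[0,0,-9]],"twist":[0,0,0,0,0,0,0,0,0,0],"fingers":[4,6,6,6,6,6,6,6,6,6]}'
python3 -c "
from h import *; lidlook('s14')"
```

```text
clock: 12.42
eef_pos: [532.6, -13.6, 262.4]
tool_rot: [-3.141, -0.003, -0.076]
force: [-0.2, -0.8, -0.3]
width: 60.1
teal ([285, 236, 44, 35, 1412], [307.4, 253.3])
teal ([240, 303, 101, 45, 3251], [290.8, 322.5])
red ([222, 265, 24, 11, 227], [233.2, 270.4])
t 12.47 tcp case [-36.4  62.3 263.3] F case [ 0.7 -0. ] 1.8 w 60.0 rot [-3.1408 -0.0052 -0.0763]
```

View pics/s14.png

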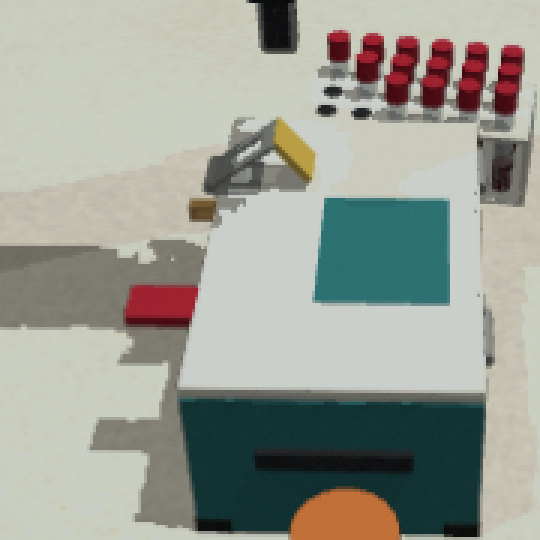

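The hasp lies back on the lid with the lid shut. Next is the red lid tab.

```bash
python3 -c "
from h import *; from cell import ctrl
print(delta(ctrl.read_state(),c2w((-112,-60,200))))"
```

```text
(array([-7.62, 12.22,  6.28]), np.float64(0.12))
```

```bash
python3 -m inch '{"travel":[[-0.7,1.2,0],[-1.8,3,0],[-3,5,0],[-4.2,7,0],[-5.4,9,0.5],[-6.5,11,1.5],[-7.4,12,3],[-7.7,12.2,4.5],[-7.7,12.2,6],[-7.7,12.2,6.2]],"twist":[0,0,0,0,0,0,0,0,0,0],"fingers":[6,5.5,5.5,5.5,5.5,5.5,5.5,5.5,5.5,5.5]}'
python3 - <<'E'
from h import *; from cell import ctrl,vision
d=vision.get_image("wrist"); cv2.imwrite("pics/w15.png",d["frame"][:,:,::-1])
s=ctrl.read_state(); rep(s); print(delta(s,c2w((-112,-60,130))))
for b in blobs(d,"red",200): print(b[:2])
for y in(-46,-74):print(proj(d,c2w((-125,y,125))))
E
```

```text
clock: 13.3
eef_pos: [442.1, -129.9, 195.1]
tool_rot: [-3.141, 0.007, -0.078]
force: [-1.0, -0.0, 0.0]
width: 55.1
t 13.35 tcp case [-117.3  -60.5  195.9] F case [ 0.4 -0.4] -1.0 w 55.1 rot [-3.141   0.0059 -0.0776]
(array([ 0.57, -0.05,  6.58]), np.float64(0.05))
([292, 214, 45, 63, 2737], [314.0, 244.8])
[290.1985527  277.29955912]
[335.98704706 277.32668976]
```

View pics/w15.png

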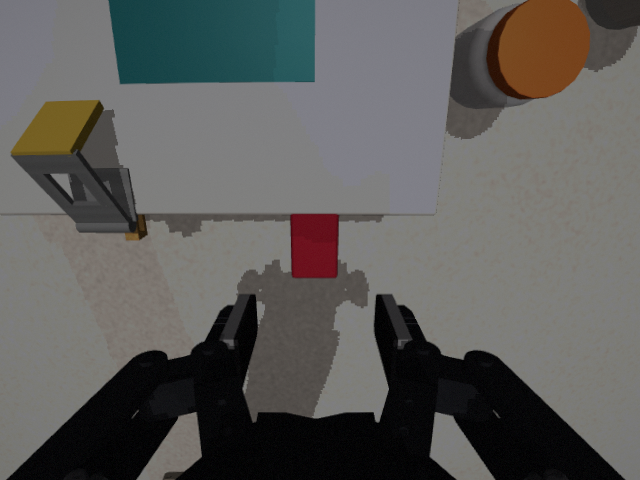

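The hasp is leaning back at left, and the red tab (292–336, 214–277) is centred between the fingers. Descend and grip.

```bash
python3 -m inch '{"travel":[[0.3,0,1.5],[0.5,0,3],[0.5,0,4.5],[0.5,0,5.8],[0.5,0,6.5],[0.5,0,6.5],[0.5,0,6.5],[0.5,0,6.5],[0.5,0,6.5],[0.5,0,6.5]],"twist":[0,0,0,0,0,0,0,0,0,0],"fingers":[5.5,5.5,5.5,5.5,5.5,4.5,3.5,2.5,2.5,2.5]}'
python3 -m inch '{"travel":[[0,0,0],[0,0,0],[0,0,0],[0,0,0],[0,0,0],[0,0,0],[0,0,0],[0,0,0],[0,0,0],[0,0,0]],"twist":[0,0,0,0,0,0,0,0,0,0],"fingers":[2.5,2.5,2.5,2.5,2.5,2.5,2.5,2.5,2.5,2.5]}'
python3 -c "
from h import *; lidlook('s16')
for a in range(0,101,4):
    t=np.radians(a); p0=np.array([-196,5]); R=np.array([[np.cos(t),np.sin(t)],[-np.sin(t),np.cos(t)]]); d=(R@p0-p0)/10; print(a,d[0].round(2),(-d[1]).round(2),end=' | ')
"
```

```text
clock: 14.18
eef_pos: [450.9, -129.9, 133.9]
tool_rot: [-3.142, -0.001, -0.077]
force: [-1.6, 1.3, 4.1]
width: 26.7
clock: 15.02
eef_pos: [451.0, -129.8, 133.8]
tool_rot: [-3.141, -0.001, -0.077]
force: [-1.9, 1.7, 6.8]
width: 26.6
teal ([285, 236, 44, 35, 1412], [307.4, 253.3])
teal ([240, 303, 101, 45, 3244], [290.7, 322.5])
t 15.07 tcp case [-109.4  -60.   133.8] F case [-1.2  1.1] 6.9 w 26.8 rot [-3.1415e+00 -1.2000e-03 -7.6700e-02]
0 0.0 -0.0 | 4 0.08 -1.37 | 8 0.26 -2.72 | 12 0.53 -4.06 | 16 0.9 -5.38 | 20 1.35 -6.67 | 24 1.9 -7.93 | 28 2.53 -9.14 | 32 3.24 -10.31 | 36 4.04 -11.43 | 40 4.91 -12.48 | 44 5.85 -13.47 | 48 6.86 -14.4 | 52 7.93 -15.25 | 56 9.05 -16.03 | 60 10.23 -16.72 | 64 11.46 -17.34 | 68 12.72 -17.86 | 72 14.02 -18.3 | 76 15.34 -18.64 | 80 16.69 -18.89 | 84 18.05 -19.04 | 88 19.42 -19.11 | 92 20.78 -19.07 | 96 22.15 -18.94 | 100 23.5 -18.72 |
```

View pics/s16.png

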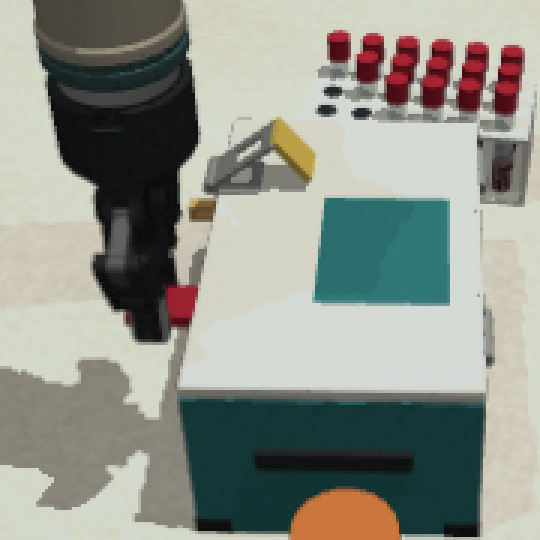

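```bash
python3 -m inch '{"travel":[[0.02,0,-0.6],[0.08,0,-1.37],[0.16,0,-2.05],[0.26,0,-2.72],[0.4,0,-3.4],[0.53,0,-4.06],[0.7,0,-4.7],[0.9,0,-5.38],[1.1,0,-6.03],[1.35,0,-6.67]],"twist":[0,0,0,0,0,0,0,0,0,0],"fingers":[2.5,2.5,2.5,2.5,2.5,2.5,2.5,2.5,2.5,2.5]}'
python3 -c "
from h import *; lidlook('s17')"
```

```text
clock: 15.9
eef_pos: [466.2, -131.1, 200.7]
tool_rot: [3.141, -0.004, -0.076]
force: [8.1, -0.5, -10.2]
width: 26.4
teal ([290, 223, 42, 45, 1390], [311.0, 244.9])
teal ([240, 279, 101, 69, 3686], [288.3, 319.4])
t 15.95 tcp case [-93.7 -60.  201.6] F case [5.7 1.3] -4.0 w 26.5 rot [ 3.1411 -0.0049 -0.0763]
```

View pics/s17.png

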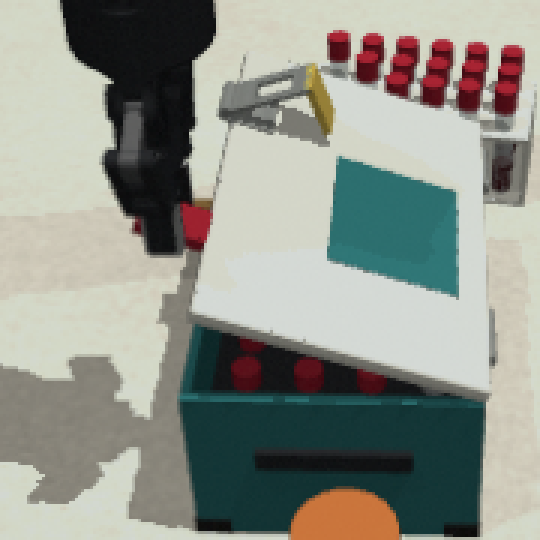

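```bash
python3 -m inch '{"travel":[[0.55,0,-1.26],[1.18,0,-2.47],[1.89,0,-3.64],[2.69,0,-4.76],[3.56,0,-5.81],[4.5,0,-6.8],[5.51,0,-7.73],[6.58,0,-8.58],[7.7,0,-9.36],[8.88,0,-10.05]],"twist":[0,0,0,0,0,0,0,0,0,0],"fingers":[2.5,2.5,2.5,2.5,2.5,2.5,2.5,2.5,2.5,2.5]}'
python3 -c "
from h import *; lidlook('s18')"
```

```text
clock: 16.78
eef_pos: [550.4, -137.9, 298.9]
tool_rot: [3.141, 0.007, -0.077]
force: [1.4, -0.1, -13.6]
width: 26.3
teal ([316, 204, 24, 61, 740], [327.3, 233.4])
teal ([240, 214, 101, 134, 4624], [283.3, 303.0])
t 16.83 tcp case [ -7.1 -60.2 300.4] F case [1.3 0.4] -4.9 w 25.6 rot [ 3.1408e+00  2.9000e-03 -7.6000e-02]
```

View pics/s18.png

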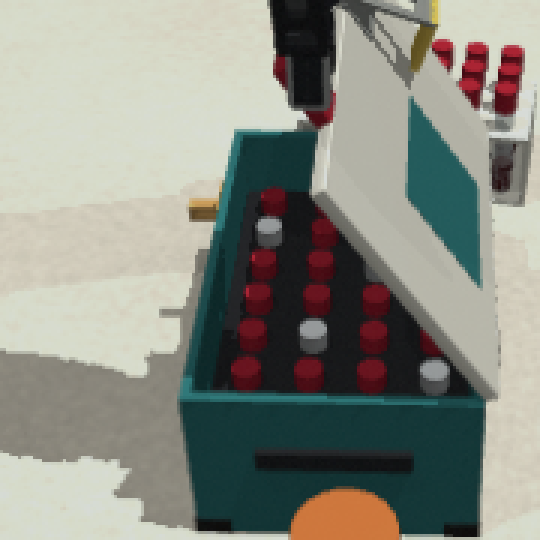

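```bash
python3 -m inch '{"travel":[[1.23,0,-0.62],[2.49,0,-1.14],[3.79,0,-1.58],[5.11,0,-1.92],[6.46,0,-2.17],[7.82,0,-2.32],[9.19,0,-2.39],[10.2,0,-2.37],[10.5,0,-2.35],[10.5,0,-2.35]],"twist":[0,0,0,0,0,0,0,0,0,0],"fingers":[2.5,2.5,2.5,2.5,2.5,2.5,2.5,2.5,2.5,2.5]}'
python3 -c "
from h import *
import cv2
from cell import vision,ctrl
d=vision.get_image('side');cv2.imwrite('pics/s19.png',d['frame'][60:360,160:420,::-1].repeat(2,0).repeat(2,1)); rep(ctrl.read_state())"
```

```text
clock: 17.67
eef_pos: [656.6, -146.4, 323.9]
tool_rot: [3.141, 0.001, -0.077]
force: [-1.1, -0.4, -1.3]
width: 25.1
t 17.72 tcp case [ 96.9 -60.4 323.9] F case [-0.  -0.7] -2.0 w 25.2 rot [ 3.1408e+00  4.0000e-04 -7.7200e-02]
```

View pics/s19.png

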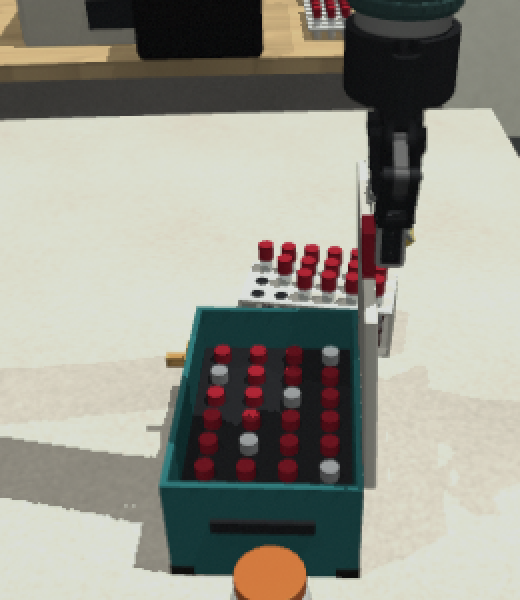

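The lid looks about upright. Release, rise, and check it.

```bash
python3 -m inch '{"travel":[[0,0,0],[0,0,0],[0,0,0],[0,0,0],[0,0,-1],[0,0,-3],[0,0,-6],[0,0,-9],[0,0,-11],[0,0,-12]],"twist":[0,0,0,0,0,0,0,0,0,0],"fingers":[4,5.5,5.5,5.5,5.5,5.5,5.5,5.5,5.5,5.5]}'
python3 - <<'E'
from h import *
from cell import vision,ctrl
rep(ctrl.read_state())
d=vision.get_image('side');cv2.imwrite('pics/s20.png',d['frame'][60:360,160:420,::-1].repeat(2,0).repeat(2,1));np.save("pics/s20.npy",d,allow_pickle=True)
t=vision.get_image('top');cv2.imwrite('pics/t20.png',t['frame'][:,:,::-1]);np.save("pics/t20.npy",t,allow_pickle=True)
def P(c,phi):
    x,y,z=c; dx,dz=x-85,z-115
    return c2w((85+dx*np.cos(phi)+dz*np.sin(phi),y,115-dx*np.sin(phi)+dz*np.cos(phi)))
for phi in (1.45,1.5,1.55,1.6,1.65,1.7): print(phi,[proj(d,P(c,phi)).round(1).tolist() for c in((-85,-130,115),(85,-130,115),(-85,130,115),(-125,-60,115),(-125,-74,125))])
for b in blobs(d,"red",100): print(b[:2])
E
```

```text
clock: 18.55
eef_pos: [658.3, -146.1, 448.3]
tool_rot: [3.141, -0.007, -0.077]
force: [0.2, 0.4, 0.6]
width: 55.3
t 18.55 tcp case [ 98.6 -60.  448.3] F case [0.2 0.4] 0.6 w 55.3 rot [ 3.1408 -0.0066 -0.0766]
1.45 [[332.2, 221.5], [341.8, 304.5], [330.3, 140.1], [329.0, 172.0], [335.9, 176.1]]
1.5 [[338.2, 221.1], [341.8, 304.5], [334.9, 139.7], [336.1, 171.5], [343.2, 175.9]]
1.55 [[344.2, 220.9], [341.8, 304.5], [339.4, 139.6], [343.2, 171.3], [350.4, 176.0]]
1.6 [[350.3, 221.0], [341.8, 304.5], [343.9, 139.7], [350.3, 171.4], [357.6, 176.4]]
1.65 [[356.3, 221.4], [341.8, 304.5], [348.4, 139.9], [357.4, 171.8], [364.7, 177.2]]
1.7 [[362.2, 222.0], [341.8, 304.5], [352.9, 140.4], [364.4, 172.6], [371.8, 178.2]]
```

View pics/s20.png

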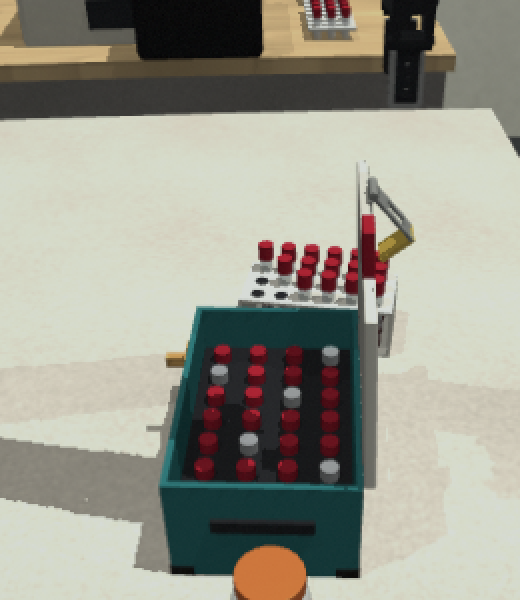

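View pics/t20.png

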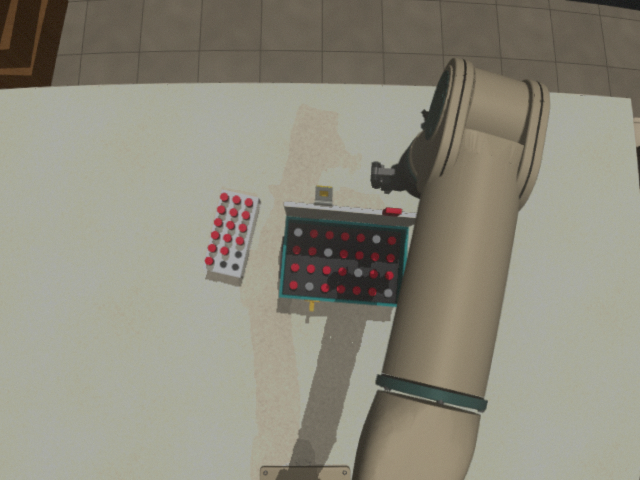

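The lid stands by itself at roughly 1.53 rad (tab's front face near column 341, where 1.57 predicts about 345). For margin I'll nudge the tab rearwards a little with closed fingers.

```bash
python3 -m inch '{"travel":[[-0.8,0,0],[-1.8,0,0],[-3,0,0],[-4,0,0],[-4.8,0,0],[-4.8,0,0],[-4.8,0,0],[-4.8,0,0],[-4.8,0,0],[-4.8,0,0]],"twist":[0,0,0,0,0,0,0,0,0,0],"fingers":[4,3,2,1,0,0,0,0,0,0]}'
python3 -c "
from h import *
from cell import ctrl
s=ctrl.read_state();rep(s);print(delta(s,c2w((50,-60,325))))"
```

```text
clock: 19.48
eef_pos: [609.9, -142.0, 443.3]
tool_rot: [-3.142, 0.0, -0.076]
force: [0.3, 0.2, 0.5]
width: -0.2
t 19.48 tcp case [ 50.  -59.7 443.3] F case [0.3 0.2] 0.5 w -0.2 rot [-3.1416e+00  2.0000e-04 -7.6300e-02]
(array([ 0.  ,  0.03, 11.83]), np.float64(0.12))
```

```bash
python3 -m inch '{"travel":[[0,0,1],[0,0,3],[0,0,5],[0,0,7],[0,0,9],[0,0,10.5],[0,0,11.5],[0,0,11.8],[0,0,11.8],[0,0,11.8]],"twist":[0,0,0,0,0,0,0,0,0,0],"fingers":[0,0,0,0,0,0,0,0,0,0]}'
python3 - <<'E'
from h import *
from cell import vision,ctrl
d=vision.get_image('side');cv2.imwrite('pics/s21.png',d['frame'][60:360,160:420,::-1].repeat(2,0).repeat(2,1))
s=ctrl.read_state();rep(s);print(delta(s,c2w((86,-60,325))))
E
```

```text
clock: 20.32
eef_pos: [610.0, -142.3, 326.3]
tool_rot: [3.141, -0.001, -0.077]
force: [0.1, 0.2, 0.1]
width: -0.4
t 20.37 tcp case [ 50.3 -59.9 326.7] F case [ 0.6 -0.7] -0.2 w -0.2 rot [ 3.1413e+00 -2.0000e-03 -7.6600e-02]
(array([3.57, 0.01, 0.18]), np.float64(0.11))
```

View pics/s21.png

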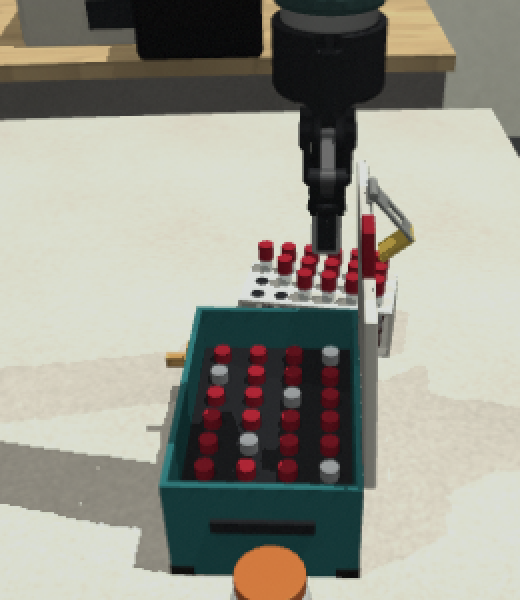

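```bash
python3 -m inch '{"travel":[[0.5,0,0],[1,0,0],[1.4,0,0],[1.7,0,0],[2,0,0],[2.3,0,0],[2.6,0,0],[2.9,0,0],[3.1,0,0],[3.1,0,0]],"twist":[0,0,0,0,0,0,0,0,0,0],"fingers":[0,0,0,0,0,0,0,0,0,0]}'
python3 - <<'E'
from h import *
from cell import vision,ctrl
d=vision.get_image('side');cv2.imwrite('pics/s22.png',d['frame'][60:360,160:420,::-1].repeat(2,0).repeat(2,1))
s=ctrl.read_state();rep(s)
E
```

```text
clock: 21.2
eef_pos: [640.8, -144.6, 325.6]
tool_rot: [3.141, -0.0, -0.077]
force: [-0.9, 0.8, -0.4]
width: -0.1
t 21.25 tcp case [ 81.1 -59.8 325.6] F case [-0.6 -0.1] 0.0 w -0.1 rot [ 3.1414e+00 -7.0000e-04 -7.6600e-02]
```

View pics/s22.png

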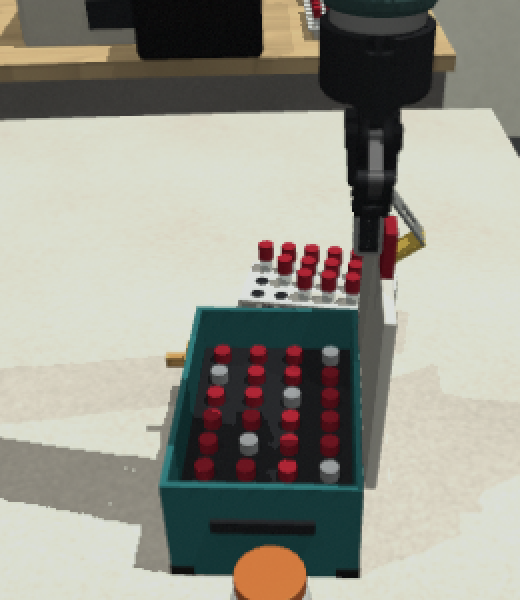

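The tab's front face is now near column 351, so the lid is at about 1.6 rad. Back away and confirm.

```bash
python3 -m inch '{"travel":[[-0.8,0,0],[-2,0,0],[-3.5,0,0],[-4.5,0,-1],[-5.5,0,-3],[-6.5,0,-5.5],[-7.5,0,-8],[-8.5,0,-10.5],[-9.5,0,-12],[-10,0,-12]],"twist":[0,0,0,0,0,0,0,0,0,0],"fingers":[0,0,0,0,0,0,0,0,0,0]}'
python3 -m inch '{"travel":[[-2,0,0],[-4,0,0],[-6,0,0],[-8,0,0],[-10,0,0],[-10,0,0],[-10,0,0],[-10,0,0],[-10,0,0],[-10,0,0]],"twist":[0,0,0,0,0,0,0,0,0,0],"fingers":[0,0,0,0,0,0,0,0,0,0]}'
python3 - <<'E'
from h import *
from cell import vision,ctrl
rep(ctrl.read_state())
d=vision.get_image('side');cv2.imwrite('pics/s23.png',d['frame'][::,:,::-1])
t=vision.get_image('top');cv2.imwrite('pics/t23.png',t['frame'][:,:,::-1])
s0=np.load("pics/side0.npy",allow_pickle=True).item();t0=np.load("pics/top0.npy",allow_pickle=True).item()
for dd in(s0,d,t0,t):
  print("orange",[b[:2] for b in blobs(dd,"orange",200)])
for dd in (t0,t):
  print(sorted([b[1] for b in blobs(dd,"red",30) if b[1][0]<260])[:4])
  h=cv2.cvtColor(dd["frame"],cv2.COLOR_RGB2HSV); m=(h[...,0]>108)&(h[...,0]<125)&(h[...,1]>150)
  print("blue",np.argwhere(m).mean(0))
E
```

```text
clock: 22.08
eef_pos: [541.0, -137.4, 450.6]
tool_rot: [3.141, -0.009, -0.077]
force: [-0.4, -1.1, -0.1]
width: -0.1
clock: 22.92
eef_pos: [441.7, -129.1, 445.4]
tool_rot: [3.142, 0.0, -0.076]
force: [-0.6, 0.1, -0.1]
width: 0.3
t 22.92 tcp case [-118.7  -60.   445.4] F case [-0.7  0. ] -0.1 w 0.3 rot [ 3.1415e+00  2.0000e-04 -7.6200e-02]
orange [([277, 333, 36, 29, 825], [294.5, 347.3])]
orange [([277, 333, 36, 30, 828], [294.5, 347.6])]
orange [([423, 254, 23, 24, 354], [435.2, 265.8])]
orange [([422, 253, 25, 25, 485], [433.8, 265.1])]
[[208.6, 260.3], [211.8, 247.7], [214.6, 234.7], [217.7, 221.9]]
blue [238. 491.]
[[208.6, 260.3], [211.8, 247.7], [214.8, 234.7], [217.6, 222.0]]
blue [nan nan]<stdin>:12: RuntimeWarning: Mean of empty slice.
  ret = um.true_divide(
```

View pics/s23.png

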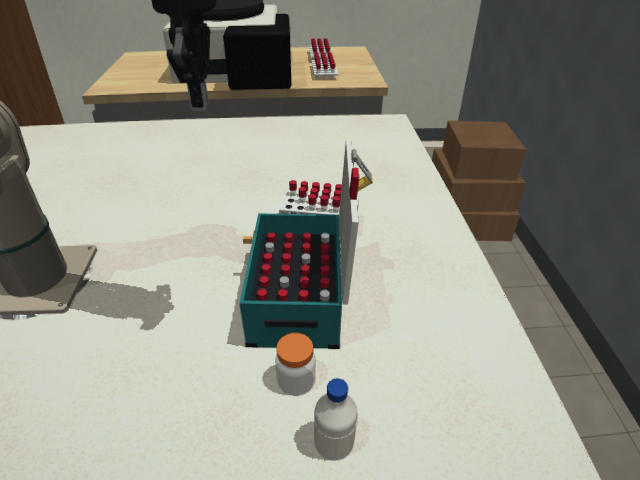

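View pics/t23.png

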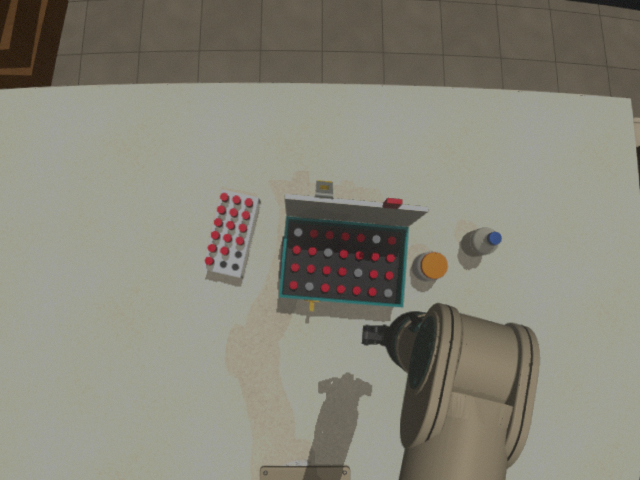

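The lid stands open (tab at about (355,183) in the side view) with the hasp folded back behind it. The rack, jar and bottle are where they started and the arm is clear. Handing in.

```bash
python3 -c "
from cell import ctrl; print(ctrl.finish_job())"
```

```text
the job is handed in; nothing more can be done
None
```

The case is open and handed in at about 23 s. I swung the hasp off its staple and over until it lay on the lid. Then I raised the lid by the red tab, let go, and nudged it back a little with closed fingers.

**Slip during the hasp swing:** at first the tight grip on the hasp tab dragged the lid up to about 0.1 rad, when the hasp was only about 70° round. I lowered it again to within about 0.015 rad, loosened the grip, and it stayed down for the rest of the swing. The lid was fully shut again before I raised it. A strict check on the order could count that brief lift against the job.

**Last checks:**
- **Lid:** it stands by itself at about 1.6 rad, judged from the side camera.
- **Hasp:** it is folded back against the top of the lid.
- **Robot:** the arm is clear and the force reading is close to zero.
- **Rack and jar:** they match their starting positions to within a pixel or so. The jar's cap reads 1.4 px off in the top view, probably because the lighting on it changed.
- **Bottle:** the colour check for its blue cap found nothing in the final top view, so I only confirmed by eye that it had not moved.

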